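# Shut and lock the closet cabinet by feel

## Robot

A 7-joint arm with a two-finger parallel gripper is mounted at the origin on the work surface. World frame = base frame: x ahead of the robot, y to its left, z up, the work surface at z = 0. Lengths are in m, angles in rad, forces in N, time in s.
With the tool pointing down it reaches from about 0.35 to 0.9 m from the base axis. Payload 8.1 kg.
Tool frame: the origin (TCP) lies midway between the tips of the shut fingers; the grasp point (between the pads) lies arm.grip_point_offset behind it (arm.grip_point_offset is the distance from the TCP to the grasp point, in m); y points along the fingers, z is the direction in which the jaws open and shut, and the axes are right-handed (so a half turn about y gives the same grasp; the last joint's range is limited). The gripper opens to 92 mm and grips with 3 to 60 N. Pads are 19 mm wide; open, the fingers measure 130 mm over their backs; the gripper's body (75 mm by 190 mm) begins 47 mm behind the grasp point.
Start: joints at [1.23, 0.434, 0.025, 1.573, -0.012, 1.134, -0.075], TCP at [0.147, -0.607, 0.227] pointing down, gripper open.
Joint ranges: [-2.62, 2.62], [-0.44, 2.09], [-1.27, 1.32], [0.08, 2.57], [-1.32, 4.46], [0.12, 2], [-2.74, 2.74]. Speed limits (rad/s): [2.22, 2.22, 3.01, 3.01, 3.14, 3.14, 3.14].

## Interface

Orientations are given as a rotation vector (axis times angle).
In Python, from cell import arm, get_image, camera_info gives the robot as it stands.
- The arm moves only by the tool carry_out, never from a script. Its argument "steps" is one flat list of numbers, 5 for each row, row after row: the opening, from 0 (shut) to 1 (fully open), then the shift along the world's x, y, z in units of 0.1 m (1.0 is 0.1 m), then the turn about the world's z in units of 45 degrees (1.0 is 45 degrees). In form: [hand, dx, dy, dz, spin, hand, dx, dy, dz, spin, ...]. A call has 1 to 12 rows; each row is the pose to reach, as a shift and turn from the pose commanded when the call began; what a row does not reach only later rows make up. A row lasts 1/10 s, in which the tool goes at most 50 mm and 8.59 degrees, less where a joint would pass 70% of its speed; a pose out of reach is approached as far as the arm can. A call with a number of a shift or a turn outside -1 to 1 is refused whole. A call with a gripper value outside its range is refused whole. The fingers move at their own pace and stop on an object; "grip_force" is the grip in N (left out, the last holds). Time passes only in rows, so rows that repeat a pose let the fingers close. It gives the time, the measured TCP pose, the force and the opening at its end, in the units of the state.
- arm.observe(): the state, without advancing time (a new reading comes with each control period).
- get_image(name): name is "scene" or "side" or "wrist"; returns (picture, depth): 480x640x3 uint8, red, green, blue; 480x640 float32, m along the optical axis (not along the pixel's ray), 0 where there is no reading.
- camera_info(name): a dict with "fovy" (degrees; the focal length in pixels is half the picture's height over the tangent of half this angle, whatever the lens; pixels are square), "cx", "cy" (the principal point, pixels), "dist_coeffs" ([k1, k2, p1, p2, k3] as OpenCV has them; the pictures are not rectified), "R" (3x3) and "t" (3): a world point X has camera coordinates R X + t; the wrist camera has in their place "tool_from_camera" (4x4, takes a point from camera to tool coordinates, whose origin is the TCP and whose axes are the tool frame's). Camera axes: x right, y down, z forward; pixel columns grow to the right and rows downward; lengths in m; the calibration is good to about 2 mm. A picture is of the moment at which its call begins: read the wrist's pose just before it. camera_info takes no time and is no camera call.
- arm.sign_off(): hands the job in, once; it reports no verdict.
The state is a dict: "clock": time; "joints": joint angles; "dq": joint speeds; "joint_efforts": joint torques, N m; "position": TCP position; "ee_rot": TCP orientation; "force": force on the tool from outside, world axes, zero at the start; "ft_torque": the same for the moment, N m; "width": opening from 0.0 (shut) to 1.0 (fully open).
Only numpy, scipy, OpenCV 4.12 (cv2) and the standard library are available. Lean on these libraries where they do the work, as an engineer would, in place of code of your own. Each camera call takes 0.05 s, during which the arm holds its last target. There are 200 camera calls.

## Task

Push the little white cabinet's door fully shut, then lock it: turn the knob on its top clockwise until you feel its torque dip as it falls into the hidden notch, and press the knob down home so the latch drops in front of the door. Do not force the knob down where the notch is not under it, and leave the mug, cup, headlamp and carabiner where they are.

Things in the scene. Friction and masses are not known exactly. Their poses are not given: they have to be found in the camera images.
- door (a joint): White plastic door on the front of the cabinet (cabinet 170 deep x 220 wide x 150 mm high, front towards the robot), an upright panel 218 wide x 144 high x 12 mm thick, its lower edge 4 mm above the shelf. Upright hinge on the left (+y) side; value in rad, 0 = fully shut, growing as the free right edge swings out towards the robot. It stays where it is left; about 0.5 N at the free edge moves it.
- door_push (a point): Point on the door's outer face, 25 mm in from its free edge and 20 mm below its top edge (128 mm above the shelf); x axis points into the cabinet at right angles to the door, y along the door towards the hinge, z up. A pull 24 mm across sticks out 20 mm from the face, directly 69 mm lower. Turns with the door.
- door_hinge (a point): Point on the door's hinge axis, at the height of the door's top edge; the door panel runs from here to -y in this point's own axes (which turn with the door), its outer face 12 mm to -x.
- cabinet: The fixed cabinet; origin at the centre of its underside, x pointing from its front to its back, y to its left, z up. Flat top 150 mm up. The lock stands on the top, its upright axis 35 mm towards the front (-x) and 15 mm to -y of the centre.
- lock_case: Fixed grey round lock case on the cabinet's top, 79 mm across, 34 mm high, origin on the lock's axis at the cabinet's top, axes like the cabinet's. Inside, out of sight, is a ring with one notch whose place differs every time: 0.4 to 1.4 rad clockwise of the knob's start.
- knob_grip (a point): Centre of the top face of the knob's bar grip, on the lock's axis, 213 mm above the shelf at first and 10 mm lower when locked; z up, x along the bar. The bar is 60 long x 12 thick x 26 mm tall and stands on a 69 mm disc whose upper face is 26 mm below this point and 3 mm above the case's rim.
- knob (a joint): Knob angle in rad, growing clockwise seen from above; stops at -0.5 and 1.7. At 0 the bar's x axis points 0.6 rad counter-clockwise of the cabinet's x axis. Steady drag about 0.15 N m; falling into the notch the torque drops to near zero within 0.15 rad, then rises to about 0.5 N m if turned on. Let go within 0.06 rad of the notch's centre, the knob snaps to that centre.
- latch (a joint): Downward travel of the knob together with the steel latch, in m: 0 = up, 0.010 = pressed fully home, where it stays by friction. Pressing takes about 5 to 9 N. Away from the notch the knob's key meets the ring after 2 mm and goes no further; within about 0.1 rad of the notch's centre it goes all the way.
- latch_tip (a point): Lower end of the steel latch strip, 22 mm wide and 6 mm thick, which reaches forward from the lock over the door's top; 67 mm in front of the lock's axis, 4 mm above the top of the door at first. Pressed home with the door shut it stands 6 mm down in front of the door's face.
- key: Hidden key, a 6 mm wide fin fixed under the knob's disc beneath the +x end of the bar; origin on the lock's axis at the cabinet's top while the knob is up. It must not be pushed against the ring in the case with more than 20 N.
- mug: Stainless steel mug, 82 mm across, 85 mm high, on the shelf; origin under its centre. Leave alone.
- cup: Stepped lime silicone cup, 86 mm across at the rim, 72 mm high; origin under its centre. Leave alone.
- headlamp: Black aluminium headlamp, about 55 x 70 x 36 mm; origin underneath. Leave alone.
- carabiner: Red carabiner lying flat, about 100 x 56 x 10 mm; origin underneath. Leave alone.

How it is judged:
By the outcome, as a careful person would: the job done as asked, in the order asked, and still so for the second after the job is handed in, with the robot touching nothing.
It also fails if it takes over 72 s, if anything falls off the work surface, if the arm or the gripper's body presses on something with over 40 N, if the wrist force passes 120 N, or if a joint passes its speed limit or range.

## Working session

There is one attempt and no reset: what is moved stays moved. The work goes in short steps, Python scripts to look and compute and a tool call to move; the robot and the scene stay as the last step left them, time stands still between calls to the robot, and variables do not carry over. Pictures are saved under pics/ and viewed, about 8 in all and at most 12, crops included, and the job is handed in when it is done.

Besides the shell and the picture viewer there is one more tool, called after ">>>" as name(argument=value, ...), one argument or row to a line, values as JSON. carry_out: Moves the arm, as the interface text tells. Shifts and turns lie within -1 to 1; 1 stands for 0.1 m of shift or 45 degrees of turn. Its arguments: {"type":"object","properties":{"steps":{"type":"array","items":{"type":"number"}},"grip_force":{"type":"number"}},"required":["steps"]}

```bash
mkdir -p pics; cat > h.py <<'E'
import numpy as np, cv2
from cell import arm,get_image,camera_info
from scipy.spatial.transform import Rotation as Ro
def shot(n):
    s=arm.observe(); im,d=get_image(n); return s,im,d
def cam(n,s=None):
    c=camera_info(n); f=240/np.tan(np.radians(c['fovy'])/2)
    K=np.array([[f,0,c['cx']],[0,f,c['cy']],[0,0,1.]]); D=np.array(c['dist_coeffs'],float)
    if 'R' in c: R=np.array(c['R']);t=np.array(c['t'])
    else:
        T=np.array(c['tool_from_camera']);Rt=Ro.from_rotvec(s['ee_rot']).as_matrix()
        Rw=Rt@T[:3,:3];tw=Rt@T[:3,3]+np.array(s['position']);R=Rw.T;t=-R@tw
    return K,D,R,t
def cloud(n,d,s=None):
    K,D,R,t=cam(n,s); v,u=np.mgrid[:480,:640]
    p=cv2.undistortPoints(np.stack([u,v],-1).reshape(-1,1,2).astype(float),K,D).reshape(480,640,2)
    X=np.concatenate([p,np.ones((480,640,1))],-1)*d[...,None]
    return (X-t)@R
def proj(P,n,s=None):
    K,D,R,t=cam(n,s); return cv2.projectPoints(np.array(P,float).reshape(-1,1,3),cv2.Rodrigues(R)[0],t,K,D)[0].reshape(-1,2)
E
python3 - <<'E'
from h import *
ims=[]
for n in('scene','side'):
    s,im,d=shot(n);np.savez(n+'0',im=im,d=d);cv2.imwrite(f'pics/{n}0.png',im[...,::-1]);K,D,R,t=cam(n);print(n,-R.T@t,R[2])
print(arm.observe(),arm.grip_point_offset)
E
```

```text
scene [1.23706857 0.10480388 1.21197646] [-0.52065916 -0.07007944 -0.85088361]
side [0.28217479 0.71299017 0.82491655] [ 0.2756755  -0.69497068 -0.66409244]
{'clock': 0.1, 'joints': array([ 1.23039826,  0.43515592,  0.02498106,  1.57399977, -0.01159719,
        1.13397922, -0.07509639]), 'dq': array([ 0.00111945, -0.00160135,  0.00013207, -0.0028599 ,  0.00230876,
       -0.00047332, -0.00057677]), 'joint_efforts': array([ 3.24816385e-03, -6.69121742e+01,  9.88333449e-01, -3.15144217e+01,
       -6.04608818e-02,  3.73795198e-02, -5.78034090e-06]), 'position': array([ 0.14706524, -0.60698913,  0.22602436]), 'ee_rot': array([-0.25055849,  2.09683082, -2.09394966]), 'force': array([ 0.39875314, -0.4857254 ,  0.97497989]), 'ft_torque': array([-0.01617231,  0.02921555, -0.03514428]), 'width': 1.0009849899924614} 0.0188
```

View pics/scene0.png

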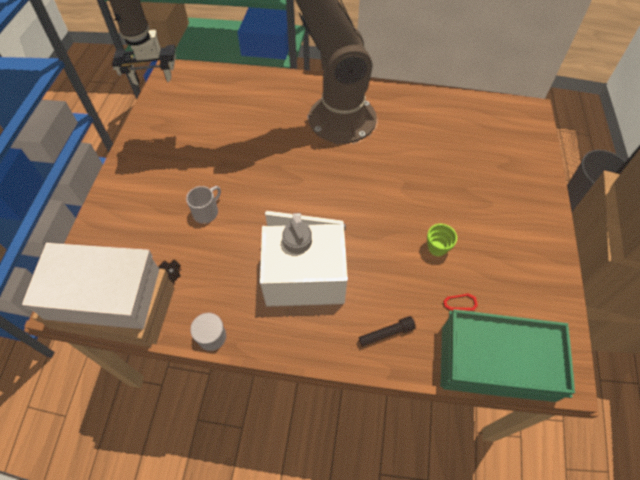

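View pics/side0.png

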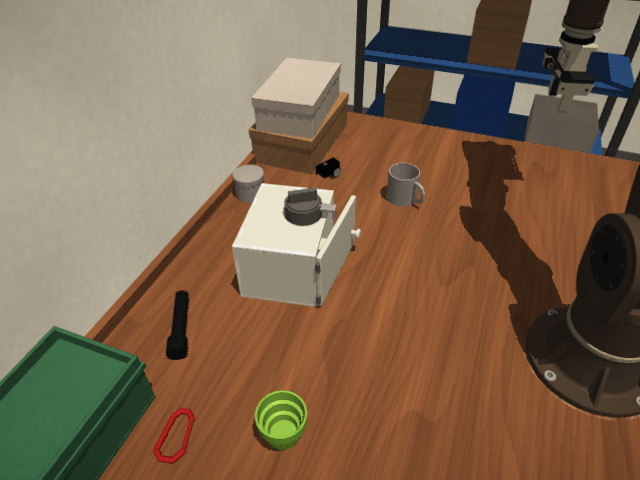

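The scene view looks back at the robot. The cabinet top spans about (262–346, 222–285), the door is slightly open with its free edge near (266,214), and the knob is at about (297,235). In the side view the door stands ajar at (350,200–290).

```bash
python3 - <<'E'
from h import *
for n in('scene','side'):
    z=np.load(n+'0.npz');P=cloud(n,z['d']);
    m=(z['d']>0)&(P[...,0]>.3)&(P[...,0]<.8)&(abs(P[...,1])<.3)
    Q=P[m]
    h,e=np.histogram(Q[:,2],bins=np.arange(-.01,.24,.004));
    print(n,[(round(a,3),int(b)) for a,b in zip(e,h) if b>20])
    T=Q[(abs(Q[:,2]-.15)<.007)]
    r=cv2.minAreaRect((T[:,:2]*1000).astype(np.float32));print('z150',r, cv2.boxPoints(r))
    T2=Q[(Q[:,2]>.175)&(Q[:,2]<.195)];T3=Q[Q[:,2]>.203]
    for T in(T2,T3):
        if len(T)>5:print(len(T),T.mean(0),cv2.minAreaRect((T[:,:2]*1000).astype(np.float32)))
ims=[]
for n,(u0,v0,u1,v1) in(('scene',(245,200,365,310)),('side',(225,175,375,310))):
    im=np.load(n+'0.npz')['im'][v0:v1,u0:u1,::-1];ims.append(cv2.resize(im,(400,400*im.shape[0]//im.shape[1]),interpolation=2))
H=max(i.shape[0] for i in ims)
cv2.imwrite('pics/c0.png',np.hstack([cv2.copyMakeBorder(i,0,H-i.shape[0],0,0,0) for i in ims]))
E
```

```text
scene [(np.float64(-0.01), 721), (np.float64(-0.006), 7312), (np.float64(-0.002), 10818), (np.float64(0.002), 2142), (np.float64(0.006), 91), (np.float64(0.01), 44), (np.float64(0.014), 37), (np.float64(0.018), 55), (np.float64(0.022), 74), (np.float64(0.026), 130), (np.float64(0.03), 169), (np.float64(0.034), 126), (np.float64(0.038), 86), (np.float64(0.042), 56), (np.float64(0.046), 42), (np.float64(0.05), 44), (np.float64(0.054), 49), (np.float64(0.058), 45), (np.float64(0.062), 62), (np.float64(0.066), 37), (np.float64(0.07), 49), (np.float64(0.074), 48), (np.float64(0.078), 56), (np.float64(0.082), 44), (np.float64(0.086), 64), (np.float64(0.09), 59), (np.float64(0.094), 65), (np.float64(0.098), 66), (np.float64(0.102), 69), (np.float64(0.106), 74), (np.float64(0.11), 74), (np.float64(0.114), 71), (np.float64(0.118), 75), (np.float64(0.122), 88), (np.float64(0.126), 87), (np.float64(0.13), 96), (np.float64(0.134), 106), (np.float64(0.138), 122), (np.float64(0.142), 703), (np.float64(0.146), 2783), (np.float64(0.15), 866), (np.float64(0.154), 44), (np.float64(0.162), 23), (np.flo
[... 1935 characters left out ...]
102), (np.float64(0.186), 248), (np.float64(0.19), 156), (np.float64(0.194), 42), (np.float64(0.198), 43), (np.float64(0.202), 41), (np.float64(0.206), 46), (np.float64(0.21), 54), (np.float64(0.214), 103)]
z150 ((632.058837890625, -33.854248046875), (221.80841064453125, 228.50308227539062), 8.966174125671387) [[ 504.70355   61.71663]
 [ 540.3161  -163.99426]
 [ 759.4141  -129.42513]
 [ 723.8016    96.28577]]
717 [ 0.6072305  -0.03811237  0.18587884] ((606.4461669921875, -48.856719970703125), (107.29130554199219, 64.32341766357422), 24.66340446472168)
231 [ 0.62173862 -0.04810096  0.21211364] ((622.5464477539062, -49.546504974365234), (59.54500198364258, 16.2794246673584), 35.83668899536133)
```

View pics/c0.png

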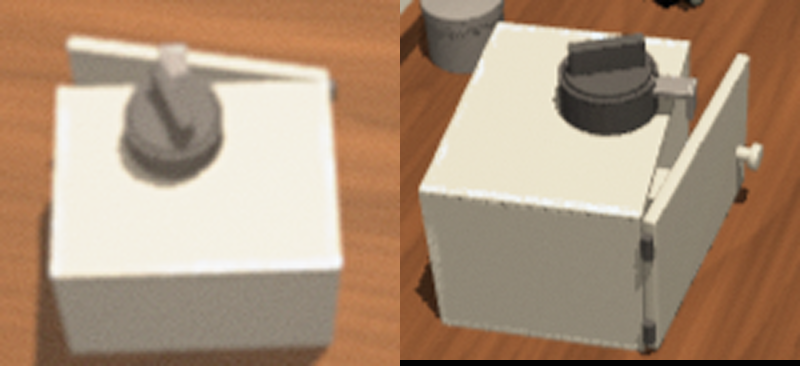

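```bash
python3 - <<'E'
from h import *
for n in('scene','side'):
    z=np.load(n+'0.npz');P=cloud(n,z['d']);m=(z['d']>0)&(abs(P[...,1]+.03)<.2)&(abs(P[...,0]-.63)<.2)
    Q=P[m];T=Q[abs(Q[:,2]-.15)<.008]
    b=[]
    for y in np.arange(-.13,.06,.015):
        q=T[abs(T[:,1]-y)<.008];b.append((y,q[:,0].max(),q[:,0].min()))
    b=np.array(b);print(n,'back',np.polyfit(b[:,0],b[:,1],1));print(np.round(b,3).tolist())
    b=[]
    for x in np.arange(.6,.73,.015):
        q=T[abs(T[:,0]-x)<.008];b.append((x,q[:,1].min(),q[:,1].max()))
    b=np.array(b);print('sides',np.polyfit(b[:,0],b[:,1],1),np.polyfit(b[:,0],b[:,2],1));print(np.round(b,3).tolist())
    F=Q[(Q[:,0]<.565)&(Q[:,2]>.09)]
    print('door',[(round(y,2),np.round(np.percentile(F[abs(F[:,1]-y)<.01][:,0],[2,50,98]),3).tolist()) for y in np.arange(-.16,.08,.02) if (abs(F[:,1]-y)<.01).sum()>3])
    K=Q[Q[:,2]>.206];c=K[:,:2]-K[:,:2].mean(0);w,v=np.linalg.eigh(c.T@c);print('bar',K.mean(0),np.degrees(np.arctan2(v[1,1],v[0,1])))
s=arm.observe();print(Ro.from_rotvec(s['ee_rot']).as_matrix().round(3)); print(camera_info('wrist'))
E
```

```text
scene back [-0.1580084   0.73905473]
[[-0.13, 0.749, 0.54], [-0.115, 0.76, 0.539], [-0.1, 0.759, 0.541], [-0.085, 0.755, 0.539], [-0.07, 0.753, 0.543], [-0.055, 0.748, 0.539], [-0.04, 0.746, 0.539], [-0.025, 0.744, 0.54], [-0.01, 0.741, 0.541], [0.005, 0.739, 0.542], [0.02, 0.734, 0.54], [0.035, 0.732, 0.541], [0.05, 0.73, 0.542]]
sides [ 0.18975167 -0.26504146] [ 0.18707348 -0.03952027]
[[0.6, -0.151, 0.072], [0.615, -0.148, 0.077], [0.63, -0.145, 0.078], [0.645, -0.143, 0.08], [0.66, -0.141, 0.084], [0.675, -0.137, 0.087], [0.69, -0.134, 0.091], [0.705, -0.131, 0.093], [0.72, -0.128, 0.094]]
door [(np.float64(-0.16), [0.542, 0.55, 0.553]), (np.float64(-0.14), [0.541, 0.55, 0.553]), (np.float64(-0.12), [0.54, 0.55, 0.553]), (np.float64(-0.1), [0.542, 0.55, 0.553]), (np.float64(-0.08), [0.541, 0.55, 0.555]), (np.float64(-0.06), [0.54, 0.559, 0.564]), (np.float64(-0.04), [0.541, 0.55, 0.553]), (np.float64(-0.02), [0.541, 0.55, 0.553]), (np.float64(-0.0), [0.541, 0.55, 0.554]), (np.float64(0.02), [0.542, 0.551, 0.565]), (np.float64(0.04), [0.541, 0.552, 0.565]), (np.float64(0.06), [0.5
[... 1173 characters left out ...]
loat64(0.06), [0.54, 0.551, 0.565])]
bar [ 0.62224371 -0.04803924  0.21313245] -146.0403091821686
[[-0.972 -0.     0.235]
 [-0.235  0.001 -0.972]
 [ 0.    -1.    -0.001]]
{'fovy': 59.14618612695988, 'cx': 324.0385208501982, 'cy': 235.60093885498068, 'dist_coeffs': array([-0.04665511,  0.        ,  0.        ,  0.        ,  0.        ]), 'tool_from_camera': array([[-1.69521696e-04,  9.59078721e-01,  2.83139504e-01,
        -7.63811181e-02],
       [-7.82094255e-04, -2.83139549e-01,  9.59078404e-01,
        -1.57872633e-01],
       [ 9.99999680e-01, -5.88571816e-05,  7.98088254e-04,
         7.59500815e-04],
       [ 0.00000000e+00,  0.00000000e+00,  0.00000000e+00,
         1.00000000e+00]])}
```

>>> carry_out(
  steps=[0, 0.6, 0.95, 0.1, 0.9, 0, 0.6, 0.95, 0.1, 0.9, 0, 0.6, 0.95, 0.1, 0.9, 0, 0.6, 0.95, 0.1, 0.9, 0, 0.6, 0.95, 0.1, 0.9, 0, 0.6, 0.95, 0.1, 0.9],
  grip_force=20,
)

```text
clock: 0.7
position: [0.2071, -0.5121, 0.2365]
ee_rot: [-0.846, 1.653, -1.652]
force: [0.6, 0.5, -0.0]
width: 0.523
```

>>> carry_out(
  steps=[0, 0.6, 0.95, 0, 0.9, 0, 0.6, 0.95, 0, 0.9, 0, 0.6, 0.95, 0, 0.9, 0, 0.6, 0.95, 0, 0.9, 0, 0.6, 0.95, 0, 0.9, 0, 0.6, 0.95, 0, 0.9],
)

```text
clock: 1.3
position: [0.2671, -0.4174, 0.2365]
ee_rot: [-1.245, 1.151, -1.15]
force: [-0.1, 0.6, -0.2]
width: 0.02
```

>>> carry_out(
  steps=[0, 0.7, 0.95, 0, 0.1, 0, 0.7, 0.95, 0, 0.1, 0, 0.7, 0.95, 0, 0.1, 0, 0.7, 0.95, 0, 0.1],
)

```text
clock: 1.7
position: [0.3391, -0.3198, 0.2369]
ee_rot: [-1.279, 1.091, -1.092]
force: [-0.3, -0.7, -0.4]
width: 0.003
```

>>> carry_out(
  steps=[0, 0.7, 0.95, 0, 0, 0, 0.7, 0.95, 0, 0, 0, 0.7, 0.95, 0, 0, 0, 0.7, 0.95, 0, 0],
)

```text
clock: 2.1
position: [0.4086, -0.2258, 0.2368]
ee_rot: [-1.279, 1.091, -1.091]
force: [0.1, -0.3, -0.1]
width: 0.004
```

>>> carry_out(
  steps=[0, 0.6, 0.88, 0, 0, 0, 0.6, 0.88, 0, 0, 0, 0.6, 0.88, 0, 0, 0, 0.6, 0.88, 0, 0, 0, 0.6, 0.88, 0, 0],
)

```text
clock: 2.6
position: [0.4662, -0.1418, 0.2363]
ee_rot: [-1.28, 1.095, -1.094]
force: [-0.1, 0.1, -0.3]
width: 0.002
```

>>> carry_out(
  steps=[0, 0, 0, -0.5, 0, 0, 0, 0, -1, 0, 0, 0, 0, -1, 0, 0, 0, 0, -1, 0],
)

```text
clock: 3.0
position: [0.4663, -0.1408, 0.1372]
ee_rot: [-1.28, 1.095, -1.092]
force: [0.8, 0.9, 1.2]
width: 0.002
```

>>> carry_out(
  steps=[0, 0.2, 0, -0.1, 0, 0, 0.4, 0, -0.1, 0, 0, 0.4, 0, -0.1, 0, 0, 0.4, 0, -0.1, 0],
)

```text
clock: 3.4
position: [0.5084, -0.1401, 0.129]
ee_rot: [-1.279, 1.089, -1.094]
force: [0.0, 0.2, -1.0]
width: 0.005
```

```bash
python3 - <<'E'
from h import *
s,a,d=shot('side');s,b,d=shot('scene');s=arm.observe();print(Ro.from_rotvec(s['ee_rot']).as_matrix().round(3),s['position'],s['force'],s['joints'].round(2))
A=cv2.resize(a[140:320,220:460,::-1],(400,300),interpolation=2);B=cv2.resize(b[150:310,210:423,::-1],(400,300),interpolation=2)
cv2.imwrite('pics/c1.png',np.hstack([A,B]))
E
```

```text
[[ 0.158  0.001  0.987]
 [-0.987 -0.001  0.158]
 [ 0.001 -1.     0.001]] [ 0.50721196 -0.14005971  0.12820611] [ 0.26402407  0.10018655 -0.02195234] [ 0.55  0.44 -0.51  1.9   0.27  0.87  0.06]
```

View pics/c1.png

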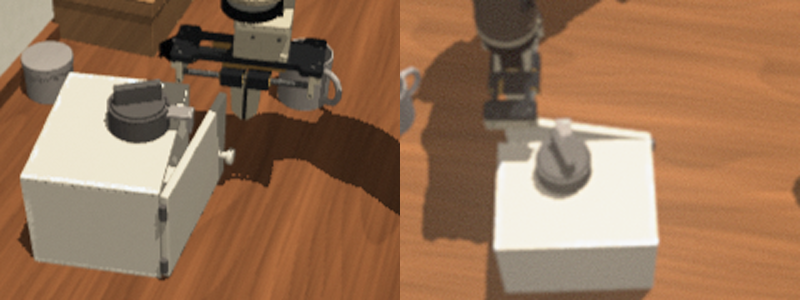

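The shut fingers stand just in front of the door near its free edge, and the gripper body is clear of the lock. I'll push now.

>>> carry_out(
  steps=[0, 0.1, -0.02, 0, 0, 0, 0.2, -0.02, 0, 0, 0, 0.3, -0.02, 0, 0, 0, 0.4, -0.02, 0, 0, 0, 0.45, -0.02, 0, 0],
)

```text
clock: 4.0
position: [0.5535, -0.1411, 0.1266]
ee_rot: [-1.28, 1.091, -1.091]
force: [-1.6, 0.6, 0.1]
width: 0.005
```

>>> carry_out(
  steps=[0, 0.03, 0, 0, 0, 0, 0.05, 0, 0, 0, 0, 0.05, 0, 0, 0],
)

```text
clock: 4.3
position: [0.5573, -0.1414, 0.1266]
ee_rot: [-1.28, 1.091, -1.091]
force: [-0.2, -0.4, 0.2]
width: 0.007
```

>>> carry_out(
  steps=[0, 0.03, 0, 0, 0, 0, 0.06, 0, 0, 0, 0, 0.06, 0, 0, 0],
)

```text
clock: 4.6
position: [0.5601, -0.1416, 0.1263]
ee_rot: [-1.285, 1.096, -1.088]
force: [-12.1, 0.3, 7.6]
width: 0.007
```

>>> carry_out(
  steps=[0, 0.03, 0, 0, 0, 0, 0.05, 0, 0, 0, 0, 0.05, 0, 0, 0],
)

```text
clock: 4.9
position: [0.5607, -0.1417, 0.126]
ee_rot: [-1.291, 1.102, -1.084]
force: [-29.6, 2.2, 22.5]
width: 0.004
```

Force rose sharply with no further travel, so the door is against its stop. I'll back off, rise, and go above the knob.

>>> carry_out(
  steps=[0, -0.1, 0, 0, 0, 0, -0.5, 0, 0, 0, 0, -0.6, 0, 0.5, 0, 0, -0.6, 0, 1, 0, 0, -0.6, 0, 1, 0, 0, -0.6, 0, 1, 0],
)

```text
clock: 5.5
position: [0.5091, -0.1417, 0.2283]
ee_rot: [-1.279, 1.088, -1.094]
force: [-0.2, 0.6, -1.2]
width: 0.004
```

>>> carry_out(
  steps=[0.5, 0, 0, 0.5, -0.5, 0.5, 0, 0, 1, -1, 0.5, 0.5, 0.3, 1, -1, 0.5, 1, 0.9, 1, -1, 0.5, 1, 0.9, 1, -1, 0.5, 1, 0.9, 1, -1, 0.5, 1, 0.9, 1, -1],
)

```text
clock: 6.2
position: [0.6082, -0.0501, 0.3245]
ee_rot: [-0.849, 1.655, -1.652]
force: [-0.6, 0.1, -0.3]
width: 0.498
```

```bash
python3 - <<'E'
from h import *
s,a,d=shot('side');s2,w,dw=shot('wrist');s=s2;M=Ro.from_rotvec(s['ee_rot']).as_matrix();print(s['position'],'jaw',np.degrees(np.arctan2(M[1,2],M[0,2])),s['joints'].round(2))
np.savez('side1',im=a,d=d);np.savez('w1',im=w,d=dw)
A=cv2.resize(a[140:320,220:460,::-1],(400,300),interpolation=2);B=cv2.resize(w[...,::-1],(400,300),interpolation=3)
cv2.imwrite('pics/c2.png',np.hstack([A,B]))
P=cloud('wrist',dw,s);K=P[(dw>0)&(abs(P[...,2]-.213)<.005)&(np.hypot(P[...,0]-.624,P[...,1]+.049)<.045)]
print(len(K));
if len(K)>20: print(K.mean(0),cv2.minAreaRect((K[:,:2]*1000).astype(np.float32)))
P=cloud('side',d);F=P[(d>0)&(P[...,2]>.09)&(P[...,2]<.152)&(P[...,0]<.6)&(P[...,0]>.5)&(P[...,1]<.1)&(P[...,1]>-.2)]
print('door',[(round(y,2),np.round(np.percentile(F[abs(F[:,1]-y)<.01][:,0],[1,10,50]),3).tolist()) for y in np.arange(-.16,.08,.02) if (abs(F[:,1]-y)<.01).sum()>3])
E
```

```text
[ 0.60788138 -0.05147756  0.32494606] jaw -35.7699367578163 [ 0.29  0.39 -0.43  1.43  0.16  1.36 -0.77]
1619
[ 0.62452501 -0.04987339  0.21264386] ((623.8123168945312, -50.761661529541016), (60.14973831176758, 12.29866886138916), 33.628292083740234)
door [(np.float64(-0.16), [0.582, 0.584, 0.591]), (np.float64(-0.14), [0.576, 0.577, 0.579]), (np.float64(-0.12), [0.572, 0.573, 0.575]), (np.float64(-0.1), [0.568, 0.569, 0.57]), (np.float64(-0.08), [0.564, 0.564, 0.567]), (np.float64(-0.06), [0.561, 0.562, 0.565]), (np.float64(-0.04), [0.557, 0.558, 0.56]), (np.float64(-0.02), [0.553, 0.554, 0.556]), (np.float64(-0.0), [0.55, 0.551, 0.557]), (np.float64(0.02), [0.546, 0.547, 0.551]), (np.float64(0.04), [0.542, 0.543, 0.55]), (np.float64(0.06), [0.54, 0.543, 0.566])]
```

View pics/c2.png

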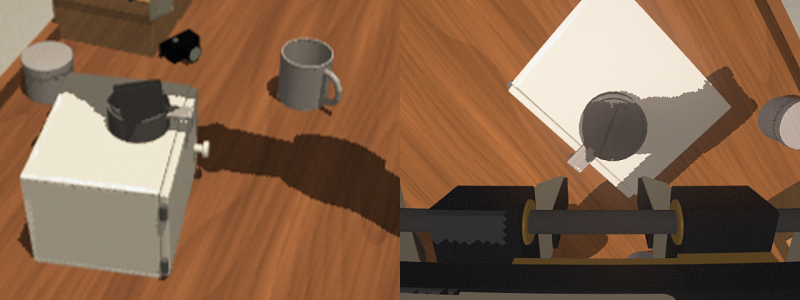

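The side view shows the door flush with the cabinet front. In the wrist view the bar is at about (612,127), pointing roughly 34°. Next I'll align to it and descend.

>>> carry_out(
  steps=[0.5, 0.16, 0.02, -0.3, -0.19, 0.5, 0.16, 0.02, -0.5, -0.38, 0.5, 0.16, 0.02, -0.8, -0.46, 0.5, 0.16, 0.02, -0.9, -0.46, 0.5, 0.16, 0.02, -0.9, -0.46],
)

```text
clock: 6.8
position: [0.6229, -0.0506, 0.2353]
ee_rot: [-0.572, 1.89, -1.889]
force: [-0.1, -0.2, 0.7]
width: 0.5
```

```bash
python3 - <<'E'
from h import *
s=arm.observe();M=Ro.from_rotvec(s['ee_rot']).as_matrix();print(s['position'],'jaw',np.degrees(np.arctan2(M[1,2],M[0,2])),s['joints'].round(2),s['force'],s['ft_torque'])
E
```

```text
[ 0.6228994  -0.05061653  0.23532851] jaw -56.49024868385485 [ 0.23  0.46 -0.35  1.53  0.16  1.18 -1.13] [-0.07377354 -0.17026298  0.67554172] [-0.00306016 -0.01422365 -0.04305611]
```

>>> carry_out(
  steps=[0.5, 0.01, 0.0, -0.2, 0, 0.5, 0.01, 0.0, -0.4, 0, 0.5, 0.01, 0.0, -0.42, 0, 0.5, 0.01, 0.0, -0.42, 0],
)

```text
clock: 7.2
position: [0.6255, -0.0498, 0.1959]
ee_rot: [-0.567, 1.889, -1.889]
force: [0.3, 0.3, -0.3]
width: 0.503
```

>>> carry_out(
  steps=[0, 0, 0, 0, 0, 0, 0, 0, 0, 0, 0, 0, 0, 0, 0, 0, 0, 0, 0, 0, 0, 0, 0, 0, 0, 0, 0, 0, 0, 0, 0, 0, 0, 0, 0],
  grip_force=50,
)

```text
clock: 7.9
position: [0.625, -0.0489, 0.1949]
ee_rot: [-0.568, 1.89, -1.889]
force: [-3.0, 2.5, 4.5]
width: 0.125
```

```bash
cat > st.py <<'E'
from h import *
s=arm.observe();M=Ro.from_rotvec(s['ee_rot']).as_matrix();print(s['clock'],s['position'].round(4),'jaw',np.degrees(np.arctan2(M[1,2],M[0,2])).round(2),s['joints'].round(2),s['force'].round(2),s['ft_torque'].round(3),s['joint_efforts'][6].round(3),s['width'].round(3))
E
python3 st.py
```

```text
Traceback (most recent call last):
  File "st.py", line 2, in <module>
    s=arm.observe();M=Ro.from_rotvec(s['ee_rot']).as_matrix();print(s['clock'],s['position'].round(4),'jaw',np.degrees(np.arctan2(M[1,2],M[0,2])).round(2),s['joints'].round(2),s['force'].round(2),s['ft_torque'].round(3),s['joint_efforts'][6].round(3),s['width'].round(3))
                                                                                                                                                                                                                                                           ^^^^^^^^^^^^^^^^
AttributeError: 'float' object has no attribute 'round'
```

```bash
sed -i "s/s\['width'\].round(3)/round(s['width'],3)/" st.py; python3 st.py
```

```text
7.9 [ 0.625  -0.0489  0.1949] jaw -56.55 [ 0.23  0.49 -0.35  1.59  0.18  1.1  -1.15] [-3.    2.51  4.47] [0.374 0.539 0.036] -0.052 0.125
```

>>> carry_out(
  steps=[0, 0, 0, 0, -0.1, 0, 0, 0, 0, -0.2, 0, 0, 0, 0, -0.2],
)

```text
clock: 8.2
position: [0.6251, -0.0492, 0.1949]
ee_rot: [-0.429, 1.987, -1.987]
force: [-2.3, 0.5, 3.7]
width: 0.125
```

```bash
python3 st.py
```

```text
8.2 [ 0.6251 -0.0492  0.1949] jaw -65.64 [ 0.2   0.49 -0.31  1.59  0.16  1.09 -1.29] [-2.31  0.47  3.73] [ 0.302  0.54  -0.148] -1.187 0.125
```

>>> carry_out(
  steps=[0, 0, 0, 0, -0.1, 0, 0, 0, 0, -0.2, 0, 0, 0, 0, -0.2],
)

```text
clock: 8.5
position: [0.6252, -0.0494, 0.1949]
ee_rot: [-0.282, 2.077, -2.077]
force: [-1.7, 2.3, 3.8]
width: 0.125
```

```bash
python3 st.py
```

```text
8.5 [ 0.6252 -0.0494  0.1949] jaw -74.54 [ 0.18  0.48 -0.27  1.59  0.14  1.09 -1.43] [-1.69  2.34  3.77] [ 0.229  0.531 -0.125] -1.202 0.125
```

>>> carry_out(
  steps=[0, 0, 0, 0, -0.07, 0, 0, 0, 0, -0.07],
)

```text
clock: 8.7
position: [0.6252, -0.0494, 0.1948]
ee_rot: [-0.229, 2.107, -2.107]
force: [-2.4, 1.2, 3.8]
width: 0.126
```

```bash
python3 st.py
```

```text
8.7 [ 0.6252 -0.0494  0.1948] jaw -77.59 [ 0.17  0.48 -0.26  1.59  0.13  1.09 -1.48] [-2.4   1.19  3.82] [0.285 0.5   0.022] -0.792 0.126
```

>>> carry_out(
  steps=[0, 0, 0, 0, -0.07, 0, 0, 0, 0, -0.07],
)

```text
clock: 8.9
position: [0.6252, -0.0496, 0.1948]
ee_rot: [-0.173, 2.137, -2.138]
force: [-1.2, 0.4, 3.8]
width: 0.125
```

```bash
python3 st.py
```

```text
8.9 [ 0.6252 -0.0496  0.1948] jaw -80.75 [ 0.16  0.48 -0.25  1.59  0.13  1.09 -1.53] [-1.21  0.42  3.83] [0.068 0.541 0.012] -0.802 0.125
```

>>> carry_out(
  steps=[0, 0, 0, 0, -0.07, 0, 0, 0, 0, -0.07],
)

```text
clock: 9.1
position: [0.6252, -0.0496, 0.1948]
ee_rot: [-0.115, 2.166, -2.167]
force: [-1.7, -0.5, 3.6]
width: 0.123
```

```bash
python3 st.py
```

```text
9.1 [ 0.6252 -0.0496  0.1948] jaw -83.9 [ 0.15  0.48 -0.23  1.59  0.12  1.08 -1.58] [-1.71 -0.46  3.62] [0.087 0.471 0.051] -0.884 0.123
```

>>> carry_out(
  steps=[0, 0, 0, 0, -0.06],
)

```text
clock: 9.2
position: [0.6252, -0.0495, 0.1948]
ee_rot: [-0.067, 2.19, -2.191]
force: [-1.9, 0.2, 3.6]
width: 0.123
```

```bash
python3 st.py
```

```text
9.2 [ 0.6252 -0.0495  0.1948] jaw -86.5 [ 0.15  0.48 -0.22  1.59  0.12  1.08 -1.62] [-1.93  0.2   3.56] [-0.042  0.53   0.28 ] 1.245 0.123
```

>>> carry_out(
  steps=[0, 0, 0, 0, -0.06],
)

```text
clock: 9.3
position: [0.6252, -0.0496, 0.1948]
ee_rot: [-0.014, 2.215, -2.216]
force: [-1.5, 0.5, 3.3]
width: 0.126
```

```bash
python3 st.py
```

```text
9.3 [ 0.6252 -0.0496  0.1948] jaw -89.29 [ 0.14  0.48 -0.21  1.59  0.11  1.08 -1.66] [-1.49  0.55  3.34] [0.083 0.504 0.2  ] 0.746 0.126
```

>>> carry_out(
  steps=[0, 0, 0, 0, -0.06],
)

```text
clock: 9.4
position: [0.6252, -0.0499, 0.1947]
ee_rot: [-0.039, -2.203, 2.204]
force: [-0.9, 1.0, 3.6]
width: 0.126
```

```bash
python3 st.py
```

```text
9.4 [ 0.6252 -0.0499  0.1947] jaw -92.02 [ 0.13  0.48 -0.2   1.59  0.1   1.08 -1.7 ] [-0.93  0.97  3.6 ] [0.059 0.447 0.006] 0.914 0.126
```

>>> carry_out(
  steps=[0, 0, 0, 0, -0.04],
)

```text
clock: 9.5
position: [0.6252, -0.0499, 0.1947]
ee_rot: [-0.074, -2.186, 2.188]
force: [-2.7, -1.5, 3.9]
width: 0.127
```

```bash
python3 st.py
```

```text
9.5 [ 0.6252 -0.0499  0.1947] jaw -93.87 [ 0.13  0.48 -0.19  1.59  0.1   1.08 -1.73] [-2.72 -1.47  3.91] [-0.118  0.473 -0.041] 0.316 0.127
```

>>> carry_out(
  steps=[0, 0, 0, 0, -0.04],
)

```text
clock: 9.6
position: [0.6252, -0.0499, 0.1947]
ee_rot: [-0.108, -2.17, 2.171]
force: [-2.9, -0.1, 2.7]
width: 0.125
```

```bash
python3 st.py
```

```text
9.6 [ 0.6252 -0.0499  0.1947] jaw -95.72 [ 0.12  0.47 -0.19  1.6   0.1   1.08 -1.76] [-2.85 -0.11  2.66] [-0.17   0.437  0.216] 0.446 0.125
```

>>> carry_out(
  steps=[0, 0, 0, 0, -0.04],
)

```text
clock: 9.7
position: [0.6252, -0.0503, 0.1947]
ee_rot: [-0.144, -2.152, 2.153]
force: [-2.2, -1.5, 2.5]
width: 0.128
```

```bash
python3 st.py
```

```text
9.7 [ 0.6252 -0.0503  0.1947] jaw -97.64 [ 0.12  0.47 -0.18  1.6   0.09  1.08 -1.79] [-2.22 -1.49  2.55] [-0.381  0.478 -0.411] 1.131 0.128
```

>>> carry_out(
  steps=[0, 0, 0, 0, -0.04],
)

```text
clock: 9.8
position: [0.6252, -0.0502, 0.1947]
ee_rot: [-0.177, -2.134, 2.136]
force: [-1.6, -2.0, 3.2]
width: 0.128
```

```bash
python3 st.py
```

```text
9.8 [ 0.6252 -0.0502  0.1947] jaw -99.49 [ 0.11  0.47 -0.17  1.6   0.09  1.08 -1.82] [-1.56 -1.95  3.2 ] [-0.468  0.44  -0.206] 0.875 0.128
```

>>> carry_out(
  steps=[0, 0, 0, 0, -0.03],
)

```text
clock: 9.9
position: [0.6252, -0.0501, 0.1947]
ee_rot: [-0.201, -2.122, 2.123]
force: [-1.5, -2.8, 2.8]
width: 0.125
```

```bash
python3 st.py
```

```text
9.9 [ 0.6252 -0.0501  0.1947] jaw -100.82 [ 0.11  0.47 -0.16  1.6   0.09  1.08 -1.84] [-1.49 -2.84  2.8 ] [-0.712  0.404 -0.042] 0.374 0.125
```

>>> carry_out(
  steps=[0, 0, 0, 0, -0.03],
)

```text
clock: 10.0
position: [0.6252, -0.05, 0.1947]
ee_rot: [-0.224, -2.109, 2.111]
force: [-2.2, -3.4, 3.2]
width: 0.126
```

```bash
python3 st.py
```

```text
10.0 [ 0.6252 -0.05    0.1947] jaw -102.13 [ 0.1   0.47 -0.16  1.6   0.08  1.08 -1.86] [-2.25 -3.35  3.25] [-0.865  0.478 -0.008] 0.384 0.126
```

>>> carry_out(
  steps=[0, 0, 0, 0, -0.03],
)

```text
clock: 10.1
position: [0.6253, -0.0501, 0.1947]
ee_rot: [-0.248, -2.096, 2.097]
force: [-1.4, -3.1, 2.4]
width: 0.123
```

```bash
python3 st.py
```

```text
10.1 [ 0.6253 -0.0501  0.1947] jaw -103.5 [ 0.1   0.47 -0.15  1.6   0.08  1.08 -1.88] [-1.37 -3.09  2.4 ] [-1.018  0.369  0.035] 0.452 0.123
```

>>> carry_out(
  steps=[0, 0, 0, 0, 0],
)

```text
clock: 10.2
position: [0.6253, -0.0501, 0.1947]
ee_rot: [-0.248, -2.096, 2.098]
force: [-0.3, -4.5, 2.4]
width: 0.125
```

```bash
python3 st.py
```

```text
10.2 [ 0.6253 -0.0501  0.1947] jaw -103.46 [ 0.1   0.47 -0.15  1.6   0.08  1.08 -1.88] [-0.33 -4.5   2.39] [-1.193  0.291 -0.088] -0.317 0.125
```

>>> carry_out(
  steps=[0, 0, 0, 0, -0.03],
)

```text
clock: 10.3
position: [0.6253, -0.05, 0.1947]
ee_rot: [-0.27, -2.083, 2.085]
force: [-0.3, -4.6, 2.2]
width: 0.126
```

```bash
python3 st.py
```

```text
10.3 [ 0.6253 -0.05    0.1947] jaw -104.77 [ 0.1   0.47 -0.15  1.6   0.08  1.08 -1.9 ] [-0.27 -4.62  2.22] [-1.228  0.241  0.055] 0.729 0.126
```

>>> carry_out(
  steps=[0, 0, 0, 0, -0.03],
)

```text
clock: 10.4
position: [0.6253, -0.05, 0.1947]
ee_rot: [-0.294, -2.07, 2.071]
force: [-1.2, -5.4, 2.4]
width: 0.126
```

```bash
python3 st.py
```

```text
10.4 [ 0.6253 -0.05    0.1947] jaw -106.17 [ 0.09  0.47 -0.14  1.6   0.07  1.08 -1.92] [-1.2  -5.4   2.37] [-1.265  0.204  0.168] 0.304 0.126
```

>>> carry_out(
  steps=[0, 0, 0, 0, -0.03],
)

```text
clock: 10.5
position: [0.6253, -0.0499, 0.1947]
ee_rot: [-0.317, -2.056, 2.057]
force: [-0.6, -5.1, 2.4]
width: 0.123
```

```bash
python3 st.py
```

```text
10.5 [ 0.6253 -0.0499  0.1947] jaw -107.51 [ 0.09  0.47 -0.14  1.6   0.07  1.08 -1.95] [-0.6  -5.07  2.44] [-1.209  0.265  0.263] 0.179 0.123
```

>>> carry_out(
  steps=[0, 0, 0, 0, -0.03],
)

```text
clock: 10.6
position: [0.6253, -0.0499, 0.1947]
ee_rot: [-0.339, -2.043, 2.044]
force: [-0.8, -4.5, 1.8]
width: 0.128
```

```bash
python3 st.py
```

```text
10.6 [ 0.6253 -0.0499  0.1947] jaw -108.85 [ 0.08  0.47 -0.13  1.6   0.07  1.08 -1.97] [-0.8  -4.54  1.84] [-1.26   0.228  0.358] 0.074 0.128
```

>>> carry_out(
  steps=[0, 0, 0, 0, 0.06, 0, 0, 0, 0, 0.06],
)

```text
clock: 10.8
position: [0.6253, -0.05, 0.1947]
ee_rot: [-0.292, -2.071, 2.072]
force: [-0.5, -5.7, 1.8]
width: 0.126
```

```bash
python3 st.py
```

```text
10.8 [ 0.6253 -0.05    0.1947] jaw -106.04 [ 0.09  0.47 -0.14  1.6   0.07  1.08 -1.92] [-0.51 -5.7   1.76] [-1.222  0.189  0.043] 0.59 0.126
```

>>> carry_out(
  steps=[0.4, 0, 0, 0, 0, 0.4, 0, 0, 0, 0, 0.4, 0, 0, 0, 0, 0.4, 0, 0, 0, 0, 0.4, 0, 0, 0, 0],
)

```text
clock: 11.3
position: [0.6252, -0.049, 0.1947]
ee_rot: [-0.292, -2.072, 2.071]
force: [-0.1, 0.0, 0.2]
width: 0.399
```

```bash
python3 st.py; python3 - <<'E'
from h import *
for n in('scene','side'):
    s,im,d=shot(n);P=cloud(n,d)
    K=P[(d>0)&(P[...,2]>.205)&(P[...,2]<.218)&(np.hypot(P[...,0]-.625,P[...,1]+.05)<.033)]
    print(n,len(K),cv2.minAreaRect((K[:,:2]*1000).astype(np.float32)) if len(K)>3 else'')
    np.savez(n+'2',im=im,d=d)
s,w,dw=shot('wrist');P=cloud('wrist',dw,s)
K=P[(dw>0)&(P[...,2]>.207)&(P[...,2]<.218)&(np.hypot(P[...,0]-.625,P[...,1]+.05)<.033)]
print(len(K),cv2.minAreaRect((K[:,:2]*1000).astype(np.float32)) if len(K)>3 else'')
E
```

```text
11.3 [ 0.6252 -0.049   0.1947] jaw -106.06 [ 0.09  0.47 -0.14  1.6   0.07  1.08 -1.92] [-0.15  0.03  0.17] [0.035 0.009 0.019] -0.002 0.399
scene 88 ((635.5872192382812, -52.56987762451172), (46.126182556152344, 41.54180908203125), 33.709686279296875)
side 204 ((614.972412109375, -46.476539611816406), (63.22394561767578, 42.348655700683594), 77.25651550292969)
4682 ((625.7808227539062, -56.178497314453125), (55.54537582397461, 51.983734130859375), 17.23891830444336)
```

>>> carry_out(
  steps=[0.4, -0.2, 0, 0.5, 0, 0.4, -0.2, 0, 1, 0, 0.4, -0.2, 0, 1, 0, 0.4, -0.2, 0, 1, 0],
)

```text
clock: 11.85
position: [0.6061, -0.0494, 0.2967]
ee_rot: [-0.297, -2.073, 2.072]
force: [0.7, 0.0, -0.3]
width: 0.399
```

```bash
python3 st.py; python3 - <<'E'
from h import *
s,w,dw=shot('wrist');P=cloud('wrist',dw,s)
K=P[(dw>0)&(P[...,2]>.205)&(P[...,2]<.218)&(np.hypot(P[...,0]-.625,P[...,1]+.05)<.04)]
print(len(K),K.mean(0),cv2.minAreaRect((K[:,:2]*1000).astype(np.float32)) if len(K)>3 else'')
cv2.imwrite('pics/w2.png',w[...,::-1])
E
```

```text
11.85 [ 0.6061 -0.0494  0.2967] jaw -106.09 [ 0.1   0.37 -0.15  1.5   0.06  1.27 -1.91] [ 0.74  0.   -0.32] [ 0.024  0.083 -0.021] 0.024 0.399
2016 [ 0.62525061 -0.05155238  0.21218421] ((623.9110717773438, -50.98957061767578), (11.94313907623291, 59.6325798034668), 74.01657104492188)
```

View pics/w2.png

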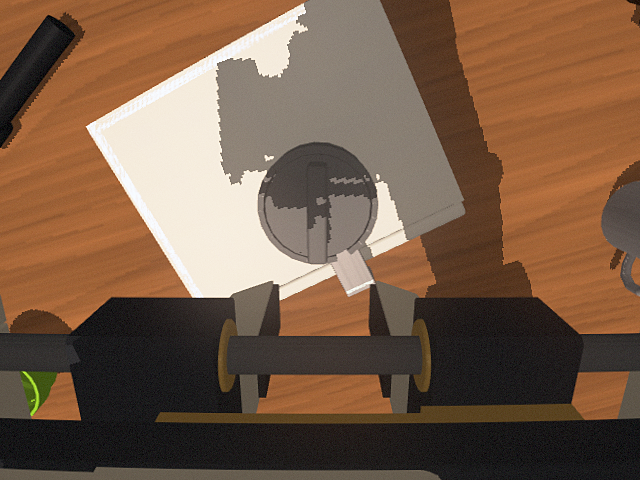

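The wrist view shows the bar at about (318,213), lined up with the jaw direction. It has turned about 0.87 rad and stayed put on release. I'll close the fingers and press gently on top of the knob.

>>> carry_out(
  steps=[0, 0.18, -0.01, 0, 0, 0, 0.18, -0.01, 0, 0, 0, 0.18, -0.01, -0.3, 0, 0, 0.18, -0.01, -0.6, 0, 0, 0.18, -0.01, -0.75, 0, 0, 0.18, -0.01, -0.79, 0, 0, 0.18, -0.01, -0.79, 0],
  grip_force=20,
)

```text
clock: 12.6
position: [0.6224, -0.0504, 0.2147]
ee_rot: [-0.29, -2.07, 2.07]
force: [1.4, 0.6, 1.2]
width: 0.005
```

>>> carry_out(
  steps=[0, 0, 0, -0.02, 0, 0, 0, 0, -0.04, 0, 0, 0, 0, -0.04, 0],
)

```text
clock: 12.9
position: [0.6235, -0.0504, 0.2123]
ee_rot: [-0.294, -2.072, 2.071]
force: [-0.7, -0.0, -0.4]
width: 0.006
```

>>> carry_out(
  steps=[0, 0, 0, -0.02, 0, 0, 0, 0, -0.02, 0],
)

```text
clock: 13.1
position: [0.6236, -0.0504, 0.2106]
ee_rot: [-0.294, -2.072, 2.071]
force: [-1.0, 0.4, 3.3]
width: 0.003
```

>>> carry_out(
  steps=[0, 0, 0, -0.01, 0, 0, 0, 0, -0.02, 0, 0, 0, 0, -0.02, 0],
)

```text
clock: 13.4
position: [0.6236, -0.0504, 0.2088]
ee_rot: [-0.294, -2.072, 2.071]
force: [-2.2, -0.6, 6.3]
width: 0.005
```

>>> carry_out(
  steps=[0, 0, 0, -0.01, 0, 0, 0, 0, -0.01, 0],
)

```text
clock: 13.6
position: [0.6236, -0.0504, 0.2078]
ee_rot: [-0.294, -2.072, 2.071]
force: [-2.7, 0.9, 6.8]
width: 0.006
```

Travel is already past 2 mm at only about 7 N, so the key is in the notch. I'll continue.

>>> carry_out(
  steps=[0, 0, 0, -0.01, 0, 0, 0, 0, -0.02, 0, 0, 0, 0, -0.02, 0],
)

```text
clock: 13.9
position: [0.6236, -0.0504, 0.2059]
ee_rot: [-0.294, -2.072, 2.072]
force: [-2.0, -0.5, 6.1]
width: 0.007
```

>>> carry_out(
  steps=[0, 0, 0, -0.01, 0, 0, 0, 0, -0.02, 0, 0, 0, 0, -0.02, 0],
)

```text
clock: 14.2
position: [0.6236, -0.0504, 0.2038]
ee_rot: [-0.294, -2.072, 2.072]
force: [-2.3, 0.5, 6.6]
width: 0.005
```

>>> carry_out(
  steps=[0, 0, 0, -0.01, 0, 0, 0, 0, -0.01, 0],
)

```text
clock: 14.4
position: [0.6237, -0.0504, 0.2033]
ee_rot: [-0.295, -2.072, 2.072]
force: [-2.8, -0.4, 10.3]
width: 0.006
```

>>> carry_out(
  steps=[0, 0, 0, -0.005, 0, 0, 0, 0, -0.005, 0],
)

```text
clock: 14.6
position: [0.6237, -0.0504, 0.2032]
ee_rot: [-0.295, -2.072, 2.072]
force: [-3.4, -0.1, 13.8]
width: 0.0
```

It has bottomed at z = 0.203, where the home position should be. Now I'll lift away, check, and move clear.

>>> carry_out(
  steps=[0, 0, 0, 0.1, 0, 0, 0, 0, 0.5, 0, 0, 0, 0, 1, 0, 0, -0.6, 0, 1, 0, 0, -1, 0, 1, 0, 0, -1, 0, 1, 0, 0, -1, 0, 1, 0],
)

```text
clock: 15.3
position: [0.5224, -0.0506, 0.3021]
ee_rot: [-0.294, -2.071, 2.072]
force: [-0.2, 0.6, 0.9]
width: 0.008
```

```bash
python3 st.py; python3 - <<'E'
from h import *
ims=[]
for n in('scene','side'):
    s,im,d=shot(n);P=cloud(n,d);h=np.hypot(P[...,0]-.624,P[...,1]+.05)
    K=P[(d>0)&(P[...,2]>.196)&(P[...,2]<.22)&(h<.035)]
    print(n,len(K),'top z',np.percentile(K[:,2],[50,90,98]) if len(K) else'')
    ims.append(im)
    if n=='side':
        F=P[(d>0)&(P[...,2]>.09)&(P[...,2]<.14)&(P[...,0]<.6)&(P[...,0]>.5)&(P[...,1]<.1)&(P[...,1]>-.2)]
        print('door',[(round(y,2),np.round(np.percentile(F[abs(F[:,1]-y)<.01][:,0],[10]),3).tolist()) for y in np.arange(-.14,.06,.04) if (abs(F[:,1]-y)<.01).sum()>3])
A=cv2.resize(ims[1][160:310,220:420,::-1],(400,300),interpolation=2);B=cv2.resize(ims[0][190:300,240:387,::-1],(400,300),interpolation=2)
cv2.imwrite('pics/c3.png',np.hstack([A,B]))
E
```

```text
15.3 [ 0.5224 -0.0506  0.3021] jaw -106.09 [ 0.12  0.22 -0.16  1.69  0.04  1.23 -1.9 ] [-0.19  0.57  0.89] [ 0.005 -0.083 -0.004] 0.016 0.008
scene 103 top z [0.20087524 0.20338311 0.20513688]
side 184 top z [0.20458726 0.2068927  0.20841218]
door [(np.float64(-0.14), [0.576]), (np.float64(-0.1), [0.569]), (np.float64(-0.06), [0.562]), (np.float64(-0.02), [0.553]), (np.float64(0.02), [0.546])]
```

View pics/c3.png

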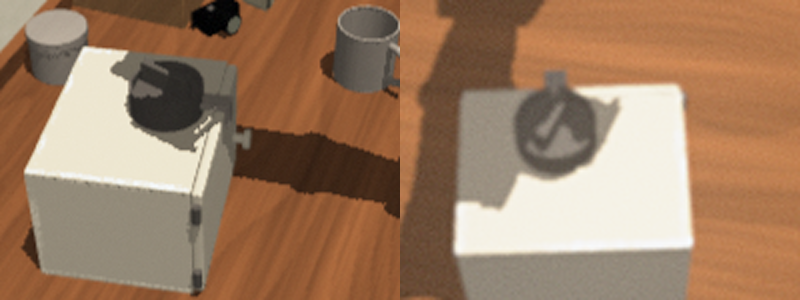

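The door is flush, the latch is down in front of it at about (555,78) in the right half, and the knob has dropped.

```bash
python3 -c "
from cell import arm
print(arm.sign_off())"
```

```text
the job is handed in; nothing more can be done
None
```

The cabinet door is shut, the knob is pressed home in its notch, and I handed the job in after about 15.5 s on the robot's clock.

- **Door:** I pushed it with the closed fingers near its free edge until it hit its stop. At the end the force rose to about 30 N along x and 37 N in all, with no more than 1 mm of further travel.
- **Turning the knob:** I gripped the bar and turned it clockwise. The single torque readings were noisy, with −0.41 N m at one point. The clear sign of the notch was a drop to near zero, followed by a smooth rise to 0.36 N m. I turned back slightly to 0.87 rad, let go, and the knob stayed there.
- **Pressing home:** Pressing on top with the fingers shut took about 6–7 N through the travel. It bottomed out at 14 N with the tool tip at 0.203 m, which matches the stated 10 mm drop.

**Last checks:**
- The door face reads the same as right after shutting.
- The latch can be seen down in front of the door.
- The depth cameras put the knob top at about 0.203 m (scene) and 0.207 m (side). They differ by about 4 mm, but both are well below the 0.213 m start.
- The gripper is clear of everything. I moved the arm well away from the mug, cup, headlamp and carabiner, but did not measure their positions afterwards.

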